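# Hover a gearbox cover over its bolt holes

### The arm

A 6-joint arm with a two-finger parallel gripper is mounted at the origin on a cart in front of the work surface, level with it; the furniture and walls round the work are solid. World frame = base frame: x ahead of the robot, y to its left, z up, the work surface at z = 0. Lengths are in m, angles in rad, forces in N, time in s.
With the tool pointing down it reaches from about 0.35 to 0.85 m from the base axis. Payload 8.1 kg.
Tool frame: the origin (TCP) lies on the centre line of the jaws, within the pads' length; the fingertips stand 14 mm ahead of it and the grasp point (between the pads) lies 5 mm behind it; z points along the fingers, y is the line along which they close (so a half turn about z gives the same grasp; the last joint's range is limited). The gripper opens to 85 mm and grips with 20 to 120 N. Pads are 22 mm wide; open, the fingers measure 114 mm over their backs; the gripper's body (76 mm by 85 mm) begins 54 mm behind the grasp point. The pads swing forward as they close: fully open they stand 13 mm farther back than shut.
Start: joints at [-1.258, 0.13, 1.488, -0, 1.523, -0.085], TCP at [0.232, -0.553, 0.211] pointing down, gripper open.
Joint ranges: [-2.96, 2.96], [-0.89, 2.26], [0.02, 2.5], [-1.34, 4.48], [0, 2.73], [-2.66, 2.66]. Speed limits (rad/s): [2.39, 2.39, 2.79, 3.14, 3.14, 3.14].

### API

Orientations are given as a unit quaternion [w, x, y, z].
In Python, from workcell import bot gives the robot as it stands.
- The arm moves only by the shell command python3 -m pendant 'ROWS' [OPENING] [FORCE]. ROWS is JSON, a list that holds one entry, the list of rows, each a list of 6 numbers: the shift along the tool's x, y, z each as a share of 40 mm, from -1 to 1, then the turn, a rotation vector about the tool's x, y, z each as a share of 0.12 rad, from -1 to 1. In form: [[[dx, dy, dz, wx, wy, wz], ...]]. A call has 1 to 12 rows; each row shifts and turns the commanded pose from where the row before left it, along the tool's axes as they then stand; what a row does not reach is not made up. A row lasts 1/12 s, in which the tool goes at most 41.7 mm and 7.16 degrees, less where a joint would pass 70% of its speed; a pose out of reach is approached as far as the arm can. A call with a number of a shift or a turn outside -1 to 1 is refused whole. A call with a gripper value outside its range is refused whole. OPENING is the gripper command: -1 is fully open, 1 is shut, values between are in proportion, set as the call begins (- or left out, the last holds). The fingers move at their own pace and stop on an object; FORCE is the grip in N (left out, the last holds). Time passes only in rows, so rows that do not move let the fingers close. It gives the time, the measured TCP pose, the force, the opening and the grip force at its end, in the units of the state.
- bot.state(): the state, without advancing time (a new reading comes with each control period).
- bot.snapshot(name): name is "scene" or "top"; returns a dict with "color" (480x640x3 uint8, red, green, blue), "intrinsics" (3x3 intrinsics, pixels), "distortion" ([k1, k2, p1, p2, k3] as OpenCV has them; the pictures are not rectified), "R" (3x3) and "t" (3): a world point X has camera coordinates R X + t. Camera axes: x right, y down, z forward; pixel columns grow to the right and rows downward; lengths in m; the calibration is good to about 2 mm. A picture is of the moment at which its call begins. There is no depth.
- bot.finish_job(): hands the job in; it is judged then, once.
The state is a dict: "time_s": time; "joints": joint angles; "joint_velocities": joint speeds; "tau": joint torques, N m; "position": TCP position; "tool_rot": TCP orientation; "wrist_force": force on the tool from outside, world axes, zero at the start; "moment": the same for the moment, N m; "finger_gap": opening from 0.0 (shut) to 1.0 (fully open); "grasp_force": force on a finger pad.
Only numpy, scipy, OpenCV 4.12 (cv2) and the standard library are available. Lean on these libraries where they do the work, as an engineer would, in place of code of your own. Each camera call takes 0.05 s, during which the arm holds its last target. There are 200 camera calls.

### The job

Pick the five-hole gearbox cover (the rectangular plate with an ear, not the round cap) out of the black parts tray by its rib, and hold it level about 2 cm above the open gearbox housing, ear over ear, so that its five holes are lined up over the five threaded holes and a mate can start the screws. Nothing may touch the freshly cleaned housing, and the other parts in the tray and on the bench stay where they are. Finish while holding the cover there, still and in the gripper: do not put it down or let go.

Things in the scene. Friction and masses are not known exactly. Their poses are not given: they have to be found in the camera images.
- cover_rib (a point): Middle of the grip rib of the loose aluminium gearbox cover (165 to 290 g) lying flat in the tray, 26 mm above the cover's underside. The rib stands on the plate's centre: 44 mm long along the cover's x, 12 mm thick along y, rising 34 mm from the plate, so its top is 14 mm above this point; its foot is 20 mm wide and 4 mm tall. Cover z points up, +x to its ear
- cover_hole_ear (a point): Centre of the cover's ear hole, on the plate's underside, 57 mm along +x from the rib and 26 mm below it. The plate is 90 mm (x) by 84 mm (y), 6 mm thick, with a square ear 26 mm wide reaching to 70 mm on its +x side, and has five through holes of 12 mm: (57, 0) and (+-34, +-31) mm from its centre
- cover_hole_left (a point): Centre of the cover's hole at (-34, +31) mm, on the underside of the plate
- cover_hole_right (a point): Centre of the cover's hole at (-34, -31) mm, on the underside of the plate
- housing_face (a point): Centre of the upper face of the grey gearbox housing (fixed), 60 mm above the bench. Same outline as the cover (90 by 84 mm, ear to 70 mm on +x), with an opening of 44 by 40 mm over two gears and five threaded holes of 8 mm in the cover's pattern: (57, 0) and (+-34, +-31) mm. x points to its ear, z up. Its foot is 130 by 110 mm
- housing_hole_ear (a point): Mouth of the threaded hole in the housing's ear, at (57, 0) mm on the upper face
- housing_hole_left (a point): Mouth of the housing's threaded hole at (-34, +31) mm
- housing_hole_right (a point): Mouth of the housing's threaded hole at (-34, -31) mm
- tray: Shallow black parts tray, fixed, 184 mm (its x) by 272 mm (its y), 24 mm high, walls and floor 5 mm thick; origin at the centre of its underside on the bench. The cover and the round cap lie in its two halves, either way round. (Two pale metal trays on the bench have no part in the job)
- round_cap_rib (a point): Bystander: middle of the rib of a round aluminium cap, 76 mm across, 6 mm thick, without holes, with the same rib as the cover; this point is 26 mm above its underside. Lies in the tray
- bolt_a_mid (a point): Bystander: middle of a plain steel bolt, 18 mm across, 30 mm tall, standing on its head in the tray
- bolt_b_mid (a point): Bystander: middle of a bolt with a blue head, 22 mm across, 28 mm tall, standing on its head in the tray
- cup_mid (a point): Bystander: middle of a small black cup, 57 mm across, 50 mm tall, on the bench behind the housing
- lockring_mid (a point): Bystander: middle of a star-shaped red lockring tool, 68 mm across, 30 mm high, lying on the bench in front of the housing

How it is judged:
On the way:
1. the cover is lifted clear of the tray in the gripper (height (world z) of cover_rib above 0.08 m and contact force between cover and the fingers above 1 N and contact force between cover and tray below 0.1 N), for 0.2 s.
At the end, for the whole second after the job is handed in: The gripper still holds the cover, at rest and level within 5 degrees, its underside 8 to 35 mm above the housing's face, each cover hole within 5 mm sideways of its threaded hole (ear over ear), with nothing touching the housing (horizontal distance between cover_hole_ear and housing_hole_ear below 0.005 m and horizontal distance between cover_hole_left and housing_hole_left below 0.005 m and horizontal distance between cover_hole_right and housing_hole_right below 0.005 m and z of cover_hole_ear in the frame of housing_hole_ear between 0.008 and 0.035 m and angle between cover_rib's own z axis and vertical below 0.09 rad and contact force between cover and the fingers above 1 N and contact force between housing and anything else below 0.1 N and linear speed of cover below 0.02 m/s and angular speed of cover below 0.1 rad/s); the arm keeps its last pose, push and grip.
It fails at once if something touches the housing (contact force between housing and anything else above 1 N).
It fails at once if another part in the tray is moved more than 4 cm (distance of any of round_cap_rib, bolt_a_mid, bolt_b_mid from where it was at the start of the episode above 0.04 m).
It fails at once if the cup or lockring tool is moved more than 4 cm or the cup tipped (distance of any of cup_mid, lockring_mid from where it was at the start of the episode above 0.04 m or angle between cup_mid's own z axis and vertical above 0.4 rad).
It also fails if it takes over 38 s, if anything falls off the work surface, if the arm or the gripper's body presses on something with over 40 N, if the wrist force passes 120 N, or if a joint passes its speed limit or range.

## Working session

There is one attempt and no reset: what is moved stays moved. The work goes in short steps, Python scripts to look and compute and a shell command to move; the robot and the scene stay as the last step left them, time stands still between calls to the robot, and variables do not carry over. Pictures are saved under pics/ and viewed, at most 10 in all, crops included, and the job is handed in when it is done.

```bash
mkdir -p pics; ls; cat > h.py <<'E'
import cv2,numpy as np,json
from workcell import bot
def snap(n,f):
    s=bot.snapshot(n); cv2.imwrite(f'pics/{f}.png',s['color'][:,:,::-1]); np.savez(f'pics/{f}.npz',**{k:np.array(v) for k,v in s.items()}); return s
def load(f): return dict(np.load(f'pics/{f}.npz'))
def ray(s,px,z):
    p=cv2.undistortPoints(np.array(px,float).reshape(-1,1,2),s['intrinsics'],s['distortion']).reshape(-1,2)
    R,t=s['R'],s['t']; c=-R.T@t; d=np.c_[p,np.ones(len(p))]@R
    return c+d*((z-c[2])/d[:,2])[:,None]
def proj(s,X):
    return cv2.projectPoints(np.array(X,float).reshape(-1,1,3),cv2.Rodrigues(s['R'])[0],s['t'],s['intrinsics'],s['distortion'])[0].reshape(-1,2)
E
python3 - <<'E'
from h import *
for n in('top','scene'):
    s=snap(n,n+'0'); print(n,(-s['R'].T@s['t']).round(3), s['R'].round(2).tolist())
print(bot.state())
E
```

```text
pics
top [0.404 0.047 1.408] [[-0.02, -1.0, -0.02], [-1.0, 0.02, -0.06], [0.06, 0.02, -1.0]]
scene [0.008 0.641 0.909] [[-0.76, -0.65, -0.0], [-0.47, 0.56, -0.68], [0.44, -0.52, -0.73]]
{'time_s': 0.1, 'joints': array([-1.25840268e+00,  1.31098087e-01,  1.48920967e+00, -6.75271119e-06,
        1.52301594e+00, -8.53987915e-02]), 'joint_velocities': array([-0.00174599, -0.00176407, -0.00365086, -0.00153148, -0.00081802,
       -0.00020348]), 'tau': array([ 1.01542446e-03, -5.70952499e+01, -5.01942086e+01, -1.67429034e-04,
        8.03484261e-03,  2.29415701e-05]), 'position': array([ 0.23227886, -0.55261534,  0.21042036]), 'tool_rot': array([-8.59571427e-04,  9.80284869e-01,  1.97587517e-01, -1.01374422e-04]), 'wrist_force': array([-0.04904129,  0.43538432, -0.10756963]), 'moment': array([-0.0147801 ,  0.03943938,  0.02535138]), 'grasp_force': 0.0, 'finger_gap': 0.9974342469813714}
```

View pics/top0.png

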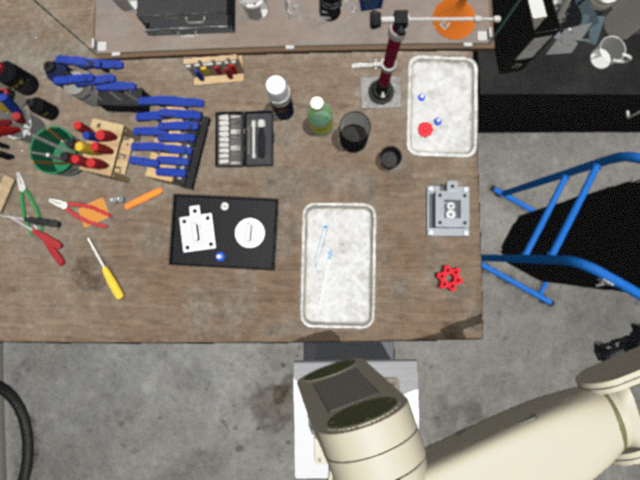

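View pics/scene0.png

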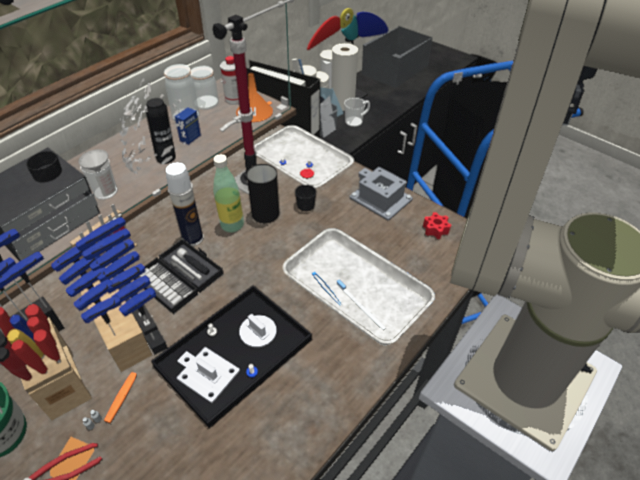

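Top view: the cover is at about (198,230) with its ear up at (196,210), the cap is at (250,233), and the bolts are at (225,206) and (220,257). The housing is at (449,208) with its ear up at (448,185), the cup is at (389,157), and the lockring is at (449,278). Next I'll look at crops of the parts.

```bash
python3 - <<'E'
from h import *
a=load('top0')['color'][:,:,::-1]; b=load('scene0')['color'][:,:,::-1]
def c(im,x,y,w=72,h=54): return cv2.resize(im[y:y+h,x:x+w],(400,300),interpolation=cv2.INTER_CUBIC)
v=np.vstack([np.hstack([c(a,162,200),c(a,413,181)]),np.hstack([c(b,170,340),c(b,343,163)])])
cv2.imwrite('pics/crop0.png',v)
E
```

```text
(no output)
```

View pics/crop0.png

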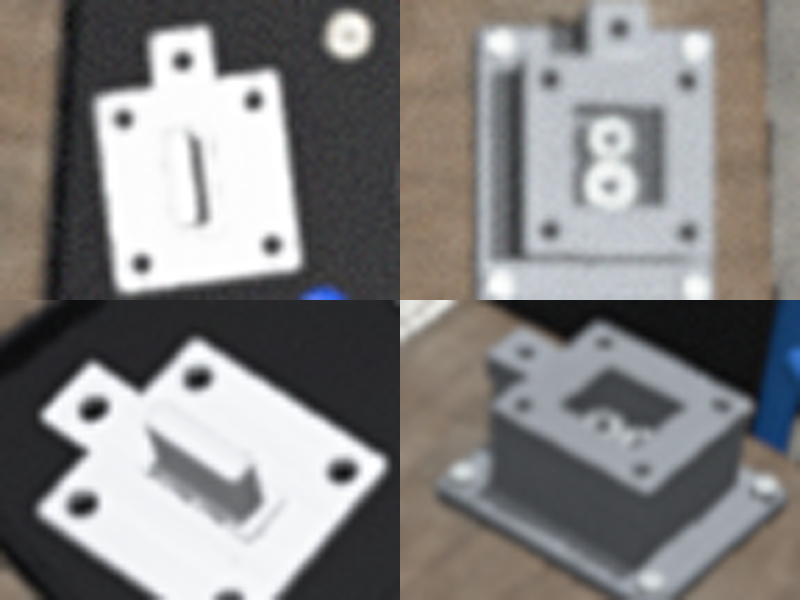

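The crops show all five holes clearly in both parts and both views. In both parts the ear points roughly along world +x. I'll refine the hole centroids and fit the poses.

```bash
cat >> h.py <<'E'
P=np.array([[57,0],[34,31],[34,-31],[-34,31],[-34,-31]])/1000.
def refine(im,p,r=4):
    g=255-cv2.cvtColor(im,cv2.COLOR_RGB2GRAY).astype(float); p=np.array(p,float)
    for _ in range(6):
        x,y=np.round(p).astype(int); w=g[y-r:y+r+1,x-r:x+r+1]; w=np.clip(w-np.percentile(w,60),0,None)
        w=np.where(w>0.35*w.max(),w,0); Y,X=np.mgrid[y-r:y+r+1,x-r:x+r+1]; p=np.array([(w*X).sum(),(w*Y).sum()])/w.sum()
    return p
def fit(Q):
    a=P-P.mean(0); b=Q[:,:2]-Q[:,:2].mean(0); z=((a[:,0]-1j*a[:,1])*(b[:,0]+1j*b[:,1])).sum(); th=np.angle(z)
    R=np.array([[np.cos(th),-np.sin(th)],[np.sin(th),np.cos(th)]]); c=Q[:,:2].mean(0)-R@P.mean(0)
    return c,th,np.linalg.norm(Q[:,:2]-(P@R.T+c),axis=1)*1000, abs(z)/(a**2).sum()
E
python3 - <<'E'
from h import *
D={('top0','cover'):((162,200),[(182,62),(123,119),(254,100),(141,263),(272,245)],.011),
('top0','house'):((413,181),[(619,28),(550,80),(687,81),(550,230),(687,232)],.06),
('scene0','cover'):((170,340),[(93,408),(82,503),(198,377),(230,605),(343,470)],.011),
('scene0','house'):((343,163),[(525,352),(522,404),(604,343),(641,470),(722,405)],.06)}
for (f,n),(o,c,z) in D.items():
    s=load(f); c=np.array(c,float)-[400*(n=='house'),300*(f=='scene0')]
    p0=np.array(o)+c/5.5556-.4
    p=np.array([refine(s['color'],q,4 if n=='cover' else 3) for q in p0])
    print(f,n,np.abs(p-p0).max().round(1),*[(x.round(4) if hasattr(x,'round') else x) for x in fit(ray(s,p,z))])
E
```

```text
top0 cover 0.6 [0.4859 0.3996] 0.1299 [0.1382 0.7641 0.5742 0.5374 1.2655] 1.0057
top0 house 0.2 [ 0.5312 -0.2455] -0.0301 [0.5016 0.5144 0.4633 0.3789 0.5147] 0.9919
scene0 cover 0.5 [0.4854 0.4032] 0.1251 [0.5232 0.3885 1.0046 0.4447 0.4237] 1.0037
scene0 house 7.4 [ 0.5316 -0.2396] 0.0352 [16.5018 10.0854 25.545  28.6752 20.314 ] 1.2562
```

```bash
python3 - <<'E'
from h import *
s=load('scene0'); c=np.array([(525,352),(522,404),(604,343),(641,470),(722,405)],float)-[400,300]
print(fit(ray(s,np.array((343,163))+c/5.5556-.4,.06)))
E
cat >> h.py <<'E'
def go(x,y,z,yaw):
    "remaining move in tool shares"
    from scipy.spatial.transform import Rotation as Ro
    st=bot.state(); q=st['tool_rot']; R=Ro.from_quat(np.r_[q[1:],q[0]])
    T=Ro.from_matrix(np.array([[np.cos(yaw),np.sin(yaw),0],[np.sin(yaw),-np.cos(yaw),0],[0,0,-1]]))
    print('t',round(st['time_s'],2),'pos',st['position'].round(4),'gap',round(st['finger_gap'],3),'F',st['wrist_force'].round(1),round(st['grasp_force'],1))
    print('shift',(R.inv().apply(np.array([x,y,z])-st['position'])/.04).round(2),'turn',((R.inv()*T).as_rotvec()/.12).round(2),'after-turn shift',(T.inv().apply(np.array([x,y,z])-st['position'])/.04).round(2))
E
python3 -m pendant '[[[0,0,0,0,0,0.75],[0,0,0,0,0,0.75],[0,0,0,0,0,0.75],[0.55,-0.77,0,0,0,0],[0.55,-0.77,0,0,0,0],[0.55,-0.77,0,0,0,0],[0.55,-0.77,0,0,0,0],[0.55,-0.77,0,0,0,0],[0.55,-0.77,0,0,0,0],[0.55,-0.77,0,0,0,0],[0.55,-0.77,0,0,0,0],[0.55,-0.77,0,0,0,0]]]' 0 60
python3 -c "
from h import *; go(.5,-.05,.2,.127)"
```

```text
(array([ 0.53017613, -0.24149269]), np.float64(-0.0331403322470984), array([0.13531764, 0.4683718 , 0.6768103 , 0.37097292, 0.33831773]), np.float64(0.9980888912976672))
time_s: 1.1
position: [0.3938, -0.2511, 0.2111]
tool_rot: [-0.0, 0.998, 0.064, -0.0]
wrist_force: [1.0, -0.4, -0.6]
finger_gap: 0.499
grasp_force: 0.0
t 1.1 pos [ 0.3938 -0.2511  0.2111] gap 0.499 F [ 1.  -0.4 -0.6] 0.0
shift [ 3.27 -4.65  0.28] turn [-0.  0.  0.] after-turn shift [ 3.27 -4.65  0.28]
```

```bash
python3 -m pendant '[[[0.5,-0.8,0,0,0,0],[0.5,-0.8,0,0,0,0],[0.5,-0.8,0,0,0,0],[0.5,-0.8,0,0,0,0],[0.5,-0.8,0,0,0,0],[0.5,-0.8,0,0,0,0],[0.1,-0.95,0,0,0,0],[0.1,-0.95,0,0,0,0],[0.1,-0.95,0,0,0,0],[0.1,-0.95,0,0,0,0],[0.1,-0.95,0,0,0,0],[0.1,-0.95,0,0,0,0]]]' >/dev/null
python3 -c "
from h import *; go(.4857,.4014,.12,.127)"
```

```text
t 2.1 pos [0.4821 0.1838 0.2111] gap 0.497 F [ 1.1 -0.2  0.1] 0.0
shift [ 0.78 -5.38  2.28] turn [0.   0.   0.01] after-turn shift [ 0.78 -5.38  2.28]
```

```bash
python3 -m pendant '[[[0.13,-0.9,0,0,0,0],[0.13,-0.9,0,0,0,0],[0.13,-0.9,0,0,0,0],[0.13,-0.9,0.2,0,0,0],[0.13,-0.9,0.2,0,0,0],[0.13,-0.88,0.2,0,0,0],[0,0,0.55,0,0,0],[0,0,0.55,0,0,0],[0,0,0.55,0,0,0],[0,0,0,0,0,0],[0,0,0,0,0,0]]]' >/dev/null
python3 - <<'E'
from h import *
go(.4857,.4014,.033,.127)
a=snap('top','top1')['color'];b=snap('scene','scene1')['color']
def c(im,x,y,w=90,h=90): return cv2.resize(im[y:y+h,x:x+w,::-1],(400,400),interpolation=cv2.INTER_CUBIC)
cv2.imwrite('pics/crop1.png',np.hstack([c(a,153,185),c(b,165,310)]))
E
```

```text
t 3.02 pos [0.4849 0.3984 0.1195] gap 0.499 F [0.  0.5 0.2] 0.0
shift [ 0.04 -0.08  2.16] turn [0.02 0.03 0.01] after-turn shift [ 0.03 -0.07  2.16]
```

View pics/crop1.png

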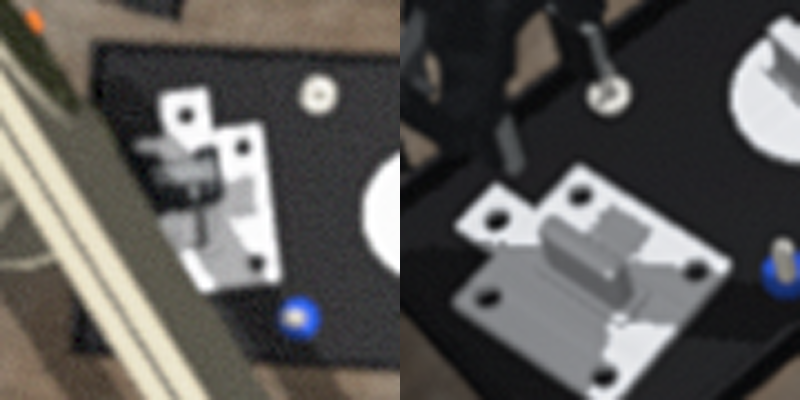

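The gripper is above the cover with its fingers on either side of the rib. In the scene crop the fingertips are at about (515,165) and (605,85). As a calibration check, I'll compare where the tips appear with where the state puts them.

```bash
python3 - <<'E'
from h import *
s=load('scene1')
print(ray(s,[(165+115/4.444,310+168/4.444),(165+205/4.444,310+85/4.444)],.106))
p=bot.state()['position'];print(proj(s,[p-[0,0,.014]]))
E
```

```text
[[0.49714486 0.41366414 0.106     ]
 [0.49935887 0.36193482 0.106     ]]
[[200.05941317 345.09704422]]
```

```bash
python3 -m pendant '[[[0.03,-0.07,0.5,0,0,0],[0,0,0.5,0,0,0],[0,0,0.5,0,0,0],[0,0,0,0,0,0],[0,0,0,0,0,0]]]' >/dev/null
python3 - <<'E'
from h import *
go(.4857,.4014,.033,.127)
b=snap('scene','scene2')['color']
def c(im,x,y,w=80,h=60): return cv2.resize(im[y:y+h,x:x+w,::-1],(800,600),interpolation=cv2.INTER_CUBIC)
cv2.imwrite('pics/crop2.png',c(b,165,335))
E
```

```text
t 3.53 pos [0.4873 0.4022 0.0622] gap 0.506 F [0.1 0.7 0.7] 0.0
shift [-0.04  0.01  0.73] turn [0. 0. 0.] after-turn shift [-0.04  0.01  0.73]
```

View pics/crop2.png

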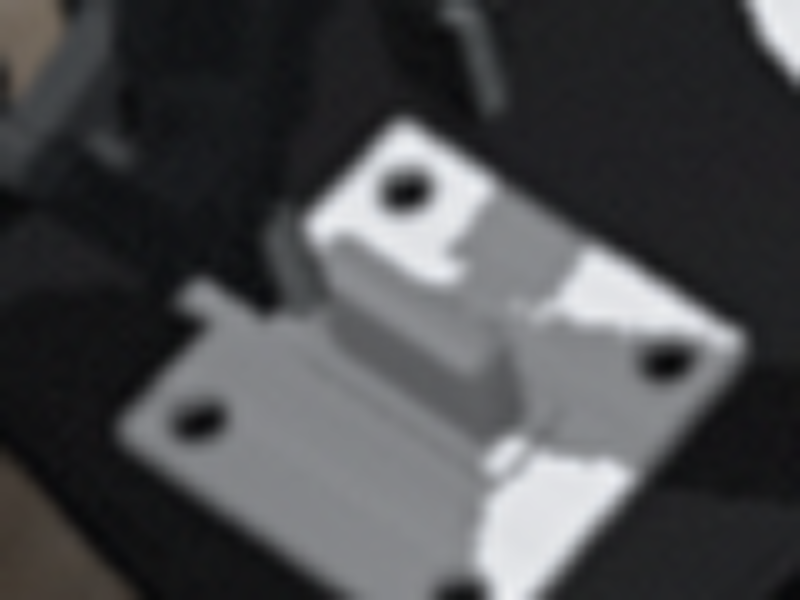

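The scene crop shows the tips at about (300,300) and (490,110), and the rib top running from about (335,250) to (505,365).

```bash
python3 - <<'E'
from h import *
s=load('scene2')
o=lambda u,v:(165+u/10-.45,335+v/10-.45)
for z in(.048,.054,.06):print(z,ray(s,[o(300,300),o(490,110),o(395,205)],z)[:,:2].round(4).tolist())
print('rib',ray(s,[o(345,250),o(490,360),o(420,308)],.045)[:,:2].round(4).tolist())
print(proj(s,[[.4873,.4022,.048]]), o(395,205))
E
```

```text
0.048 [[0.4988, 0.417], [0.5026, 0.3645], [0.5007, 0.391]]
0.054 [[0.4954, 0.4185], [0.4992, 0.3664], [0.4973, 0.3928]]
0.06 [[0.492, 0.4201], [0.4958, 0.3683], [0.4938, 0.3945]]
rib [[0.5022, 0.4032], [0.4634, 0.4009], [0.4818, 0.4021]]
[[204.34806228 362.90491834]] (204.05, 355.05)
```

```bash
python3 -m pendant '[[[-0.04,0,0.23,0,0,0],[0,0,0.23,0,0,0],[0,0,0.23,0,0,0],[0,0,0,0,0,0],[0,0,0,0,0,0]]]' >/dev/null
python3 -c "
from h import *; go(.4857,.4014,.033,.127)"
python3 -m pendant '[[[0,0,0,0,0,0],[0,0,0,0,0,0],[0,0,0,0,0,0],[0,0,0,0,0,0],[0,0,0,0,0,0],[0,0,0,0,0,0],[0,0,0,0,0,0],[0,0,0,0,0,0]]]' 1 60
```

```text
t 4.0 pos [0.4847 0.4015 0.0326] gap 0.499 F [-0.4  0.2 -0.7] 0.0
shift [ 0.02  0.01 -0.01] turn [0.01 0.02 0.01] after-turn shift [ 0.02  0.01 -0.01]
time_s: 4.67
position: [0.4856, 0.4021, 0.0339]
tool_rot: [-0.0, 0.998, 0.064, 0.0]
wrist_force: [-0.3, 0.3, 0.4]
finger_gap: -0.001
grasp_force: 0.0
```

The fingers shut fully without touching anything, so the rib was missed. I'll look before moving again.

```bash
python3 - <<'E'
from h import *
b=snap('scene','scene3')['color'];a=snap('top','top3')['color']
def c(im,x,y,w=80,h=60): return cv2.resize(im[y:y+h,x:x+w,::-1],(600,450),interpolation=cv2.INTER_CUBIC)
cv2.imwrite('pics/crop3.png',cv2.resize(np.hstack([c(b,165,330),c(a,155,200)]),(800,300)))
E
```

```text
(no output)
```

View pics/crop3.png

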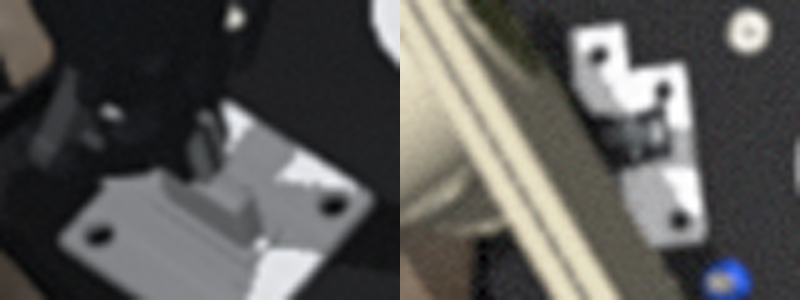

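The cover has not moved (its hole pixels are unchanged). The shut fingertips, at about scene px (207,364), seem to be above or behind the rib. I'll compare their expected and observed pixels and triangulate them.

```bash
python3 - <<'E'
from h import *
s=load('scene3');t=load('top3')
p=bot.state()['position']; print(p)
for z in(.02,.034,.05,.06): print(z,proj(s,[[p[0],p[1],z]]).round(1),proj(t,[[p[0],p[1],z]]).round(1))
def c(im,x,y,w=40,h=30): return cv2.resize(cv2.convertScaleAbs(im[y:y+h,x:x+w,::-1],alpha=1.8,beta=20),(600,450),interpolation=cv2.INTER_CUBIC)
cv2.imwrite('pics/crop4.png',cv2.resize(np.hstack([c(s['color'],185,345),c(t['color'],180,213)]),(800,300)))
E
```

```text
[0.48555169 0.4021007  0.03382092]
0.02 [[207.3 370.7]] [[195.4 232.2]]
0.034 [[206.2 367.1]] [[194.  231.9]]
0.05 [[204.8 362.9]] [[192.4 231.6]]
0.06 [[204.  360.2]] [[191.3 231.4]]
```

View pics/crop4.png

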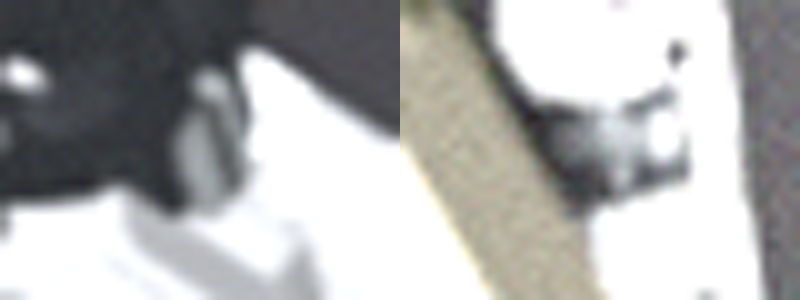

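The fingers shut without touching anything and cover part of the rib top, so the tips must still be at or above z≈0.045. That is about 25 mm higher than the nominal tool data says. I'll reopen and go down in small steps, watching the wrist force.

```bash
python3 -m pendant '[[[0,0,0,0,0,0],[0,0,0,0,0,0],[0,0,0,0,0,0],[0,0,0,0,0,0],[0,0,0,0,0,0]]]' 0 60
for i in 1 ; do python3 -m pendant '[[[0,0,0.12,0,0,0],[0,0,0.12,0,0,0],[0,0,0,0,0,0],[0,0,0,0,0,0]]]'; done
```

```text
time_s: 5.18
position: [0.4856, 0.4021, 0.0338]
tool_rot: [-0.0, 0.998, 0.064, 0.0]
wrist_force: [-0.8, -0.1, -0.6]
finger_gap: 0.502
grasp_force: 0.0
time_s: 5.52
position: [0.485, 0.4017, 0.0233]
tool_rot: [0.0, 0.998, 0.064, -0.001]
wrist_force: [-0.5, 0.2, 0.7]
finger_gap: 0.502
grasp_force: 0.0
```

```bash
python3 -m pendant '[[[0,0,0.1,0,0,0],[0,0,0,0,0,0],[0,0,0,0,0,0]]]'|grep -E 'pos|force'
```

```text
position: [0.4854, 0.402, 0.0199]
wrist_force: [0.5, -0.1, -0.6]
grasp_force: 0.0
```

```bash
python3 -m pendant '[[[0,0,0.1,0,0,0],[0,0,0,0,0,0],[0,0,0,0,0,0]]]'|grep -E 'pos|force'
python3 -m pendant '[[[0,0,0,0,0,0],[0,0,0,0,0,0],[0,0,0,0,0,0],[0,0,0,0,0,0],[0,0,0,0,0,0],[0,0,0,0,0,0],[0,0,0,0,0,0],[0,0,0,0,0,0]]]' 1 40
```

```text
position: [0.4853, 0.4019, 0.0158]
wrist_force: [-0.6, 0.0, 0.3]
grasp_force: 0.0
time_s: 6.68
position: [0.4858, 0.4023, 0.0165]
tool_rot: [-0.0, 0.998, 0.064, 0.0]
wrist_force: [-0.5, 0.5, 2.5]
finger_gap: 0.126
grasp_force: 41.2
```

The grip is good: the gap is 10.7 mm and the force is 41 N. Next I'll firm up the grip and lift.

```bash
python3 -m pendant '[[[0,0,0,0,0,0],[0,0,0,0,0,0],[0,0,-0.1,0,0,0],[0,0,-0.2,0,0,0],[0,0,-0.3,0,0,0],[0,0,-0.4,0,0,0],[0,0,-0.5,0,0,0],[0,0,-0.5,0,0,0],[0,0,-0.5,0,0,0],[0,0,-0.5,0,0,0],[0,0,0,0,0,0],[0,0,0,0,0,0]]]' 1 80
python3 -m pendant '[[[0,0,-0.6,0,0,0],[0,0,-0.6,0,0,0],[0,0,-0.3,0,0,0],[0,0,0,0,0,0],[0,0,0,0,0,0]]]'
python3 - <<'E'
from h import *
b=snap('scene','scene5')['color'];a=snap('top','top5')['color']
cv2.imwrite('pics/crop5.png',np.hstack([cv2.resize(b[280:400,130:250,::-1],(400,400),interpolation=3),cv2.resize(a[170:290,140:260,::-1],(400,400),interpolation=3)]))
E
```

```text
time_s: 7.68
position: [0.4866, 0.4028, 0.1383]
tool_rot: [-0.001, 0.998, 0.064, 0.002]
wrist_force: [0.4, 0.3, -3.0]
finger_gap: 0.109
grasp_force: 79.3
time_s: 8.1
position: [0.4856, 0.4021, 0.1955]
tool_rot: [-0.0, 0.998, 0.064, 0.0]
wrist_force: [0.5, -1.1, -1.6]
finger_gap: 0.103
grasp_force: 79.3
```

View pics/crop5.png

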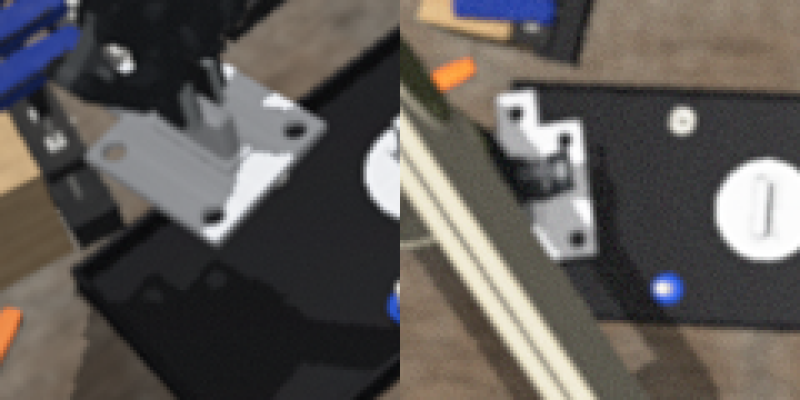

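The cover is in the gripper, level and clear of the tray, and the other parts are undisturbed. Scene crop holes are at (113,152), (212,213) and (295,130). Next I'll carry it over to the housing at this height.

```bash
python3 -m pendant '[[[0,0.1,0,0,0,0.2],[0,0.3,0,0,0,0.3],[0.1,0.5,0,0,0,0.4],[0.1,0.6,0,0,0,0.42],[0.1,0.7,0,0,0,0],[0.05,0.8,0,0,0,0],[0.05,0.8,0,0,0,0],[0.05,0.8,0,0,0,0],[0.05,0.8,0,0,0,0],[0.05,0.8,0,0,0,0],[0.05,0.8,0,0,0,0],[0.05,0.8,0,0,0,0]]]' | tail -2
python3 -c "
from h import *; go(.531,-.2435,.19,-.031)"
```

```text
finger_gap: 0.106
grasp_force: 79.3
t 9.2 pos [0.5065 0.0878 0.1955] gap 0.106 F [ 1.  -0.  -2.9] 79.3
shift [0.89 8.26 0.14] turn [ 0.    0.01 -0.02] after-turn shift [0.87 8.26 0.14]
```

```bash
python3 -m pendant '[[[0.08,0.8,0,0,0,0],[0.08,0.8,0,0,0,0],[0.08,0.8,0,0,0,0],[0.08,0.8,0,0,0,0],[0.08,0.8,0,0,0,0],[0.08,0.75,0,0,0,0],[0.08,0.7,0,0,0,0],[0.08,0.6,0,0,0,0],[0.08,0.5,0,0,0,0],[0.05,0.3,0,0,0,0],[0,0,0,0,0,0],[0,0,0,0,0,0]]]' | tail -2
python3 -c "
from h import *; go(.531,-.2435,.19,-.031)"
```

```text
finger_gap: 0.105
grasp_force: 79.3
t 10.2 pos [ 0.5292 -0.1849  0.1956] gap 0.105 F [-0.7  0.5 -2.5] 79.3
shift [0.09 1.46 0.14] turn [-0.01  0.01 -0.02] after-turn shift [0.09 1.46 0.14]
```

```bash
python3 -m pendant '[[[0.05,0.5,0.1,0,0,0],[0.04,0.5,0.3,0,0,0],[0,0.3,0.4,0,0,0],[0,0.16,0.3,0,0,0],[0,0,0.1,0,0,0],[0,0,0,0,0,0],[0,0,0,0,0,0],[0,0,0,0,0,0]]]' | tail -2
python3 - <<'E'
from h import *
go(.531,-.2435,.15,-.031)
b=snap('scene','scene6')['color'];a=snap('top','top6')['color']
cv2.imwrite('pics/crop6.png',np.hstack([cv2.resize(b[130:230,330:430,::-1],(400,400),interpolation=3),cv2.resize(a[150:250,400:500,::-1],(400,400),interpolation=3)]))
E
```

```text
finger_gap: 0.107
grasp_force: 79.3
t 10.87 pos [ 0.5323 -0.2423  0.1493] gap 0.107 F [-0.1 -0.2 -1.9] 79.3
shift [-0.03  0.03 -0.02] turn [ 0.   -0.01  0.01] after-turn shift [-0.03  0.03 -0.02]
```

View pics/crop6.png

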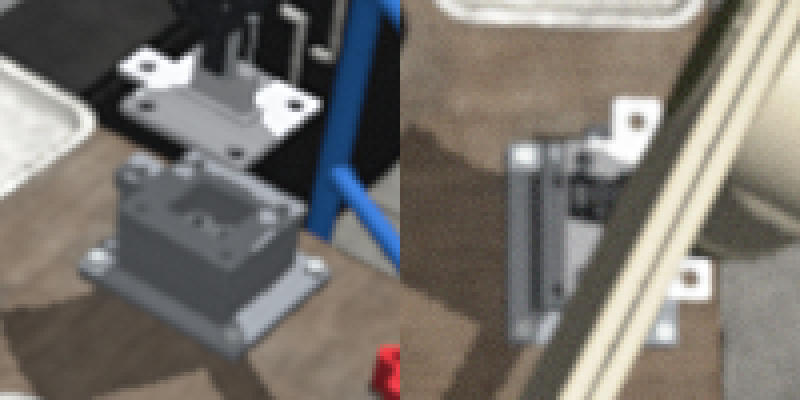

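Scene crop cover holes: ear (147,66), then (147,105), (237,153) and (295,103). Top crop: ear (636,120) and right rear (688,277). I'll solve the cover pose from these, using each view's housing offset to cancel its bias.

```bash
cat >> h.py <<'E'
from scipy.optimize import least_squares
from scipy.spatial.transform import Rotation as Rot
H={'t':np.array([.5312,-.2455]),'s':np.array([.5302,-.2415])}; HM=(H['t']+H['s'])/2
def solve(sc,so,ssc,tp,to,tsc,fs,ft,tilt=False):
    """sc,tp: {hole index: crop px}; so,to crop origins"""
    S,T=load(fs),load(ft); obs=[]
    for v,s,d,o,k in(('s',S,sc,so,ssc),('t',T,tp,to,tsc)):
        for i,c in d.items():
            p0=np.array(o)+(np.array(c)+.5)/k-.5; p=refine(s['color'],p0,3)
            if np.hypot(*(p-p0))>1.5: print('kept raw',v,i,p-p0); p=p0
            obs.append((v,s,i,p))
    def f(q):
        R=Rot.from_euler('ZYX',[q[3],q[4],q[5]]).as_matrix(); r=[]
        for v,s,i,p in obs:
            X=R@np.r_[P[i],.006]+q[:3]; X[:2]+=H[v]-HM; r.append(proj(s,[X])[0]-p)
        return np.r_[np.ravel(r),np.array(q[4:])*(3 if tilt else 1e3)]
    q=least_squares(f,[.53,-.24,.13,-.03,0,0],x_scale=[.01]*3+[.1]*3); 
    print('cover underside',q.x.round(4),'d from housing mm',((q.x[:2]-HM)*1e3).round(1)); print(q.fun[:-2].reshape(-1,2).round(2).tolist())
E
python3 - <<'E'
from h import *
for tl in(0,1): solve({0:(147,66),1:(147,105),3:(237,153),4:(295,103)},(330,130),4,{0:(236,120),4:(288,277)},(400,150),4,'scene6','top6',tl)
E
```

```text
kept raw s 1 [-4.59121622  5.74662162]
kept raw s 3 [7.18951613 4.38306452]
kept raw s 4 [ 4.86693548 -3.3266129 ]
cover underside [ 0.5327 -0.2425  0.1355 -0.0194 -0.     -0.    ] d from housing mm [2. 1.]
[[0.45, 0.16], [-0.28, -0.03], [-0.19, -0.43], [0.05, 0.3], [-0.29, 0.08], [0.27, -0.07]]
kept raw s 1 [-4.59121622  5.74662162]
kept raw s 3 [7.18951613 4.38306452]
kept raw s 4 [ 4.86693548 -3.3266129 ]
cover underside [ 0.5327 -0.2425  0.1358 -0.0175 -0.0132 -0.0239] d from housing mm [2. 1.]
[[0.44, -0.11], [-0.29, 0.05], [-0.19, -0.08], [0.07, 0.14], [-0.31, 0.06], [0.29, -0.07]]
```

The solved pose is consistent: sub-pixel residuals, level, underside at 0.1355, about 2 mm off. I'll lower 55 mm with a small correction.

```bash
python3 -m pendant '[[[-0.05,0.02,0.1,0,0,0.1],[0,0,0.2,0,0,0],[0,0,0.25,0,0,0],[0,0,0.25,0,0,0],[0,0,0.25,0,0,0],[0,0,0.2,0,0,0],[0,0,0.1,0,0,0],[0,0,0,0,0,0],[0,0,0,0,0,0],[0,0,0,0,0,0]]]' | tail -2
python3 - <<'E'
from h import *
go(.5302,-.2435,.095,-.043)
b=snap('scene','scene7')['color'];a=snap('top','top7')['color']
cv2.imwrite('pics/crop7.png',np.hstack([cv2.resize(b[140:220,340:420,::-1],(400,400),interpolation=3),cv2.resize(a[160:240,410:490,::-1],(400,400),interpolation=3)]))
E
```

```text
finger_gap: 0.109
grasp_force: 79.3
t 11.8 pos [ 0.53   -0.2441  0.0948] gap 0.109 F [-0.2  1.  -2.5] 79.3
shift [ 0.   -0.02 -0.01] turn [ 0.   -0.01  0.  ] after-turn shift [ 0.   -0.02 -0.01]
```

View pics/crop7.png

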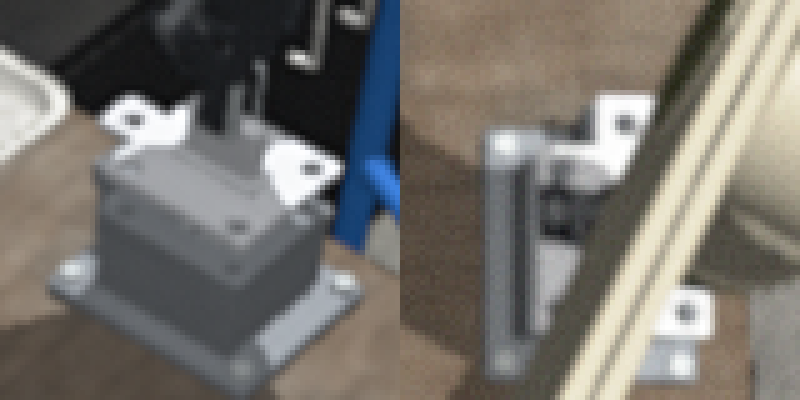

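The cover is just above the housing. Scene crop holes: ear (133,119), (-34,31) at (237,226), (-34,-31) at (312,167), and (34,31) at about (133,172). Top crop: ear (624,121), (-34,-31) at (685,313).

```bash
python3 - <<'E'
from h import *
for tl in(0,1): solve({0:(133,119),1:(133,171),3:(237,226),4:(312,167)},(340,140),5,{0:(224,121),4:(285,313)},(410,160),5,'scene7','top7',tl)
E
```

```text
kept raw s 1 [-5.87533557  3.01459732]
kept raw s 3 [-1.3974359   9.71923077]
kept raw s 4 [ 3.65853659 -4.6097561 ]
kept raw t 0 [6.54444444 1.99166667]
cover underside [ 0.5302 -0.2435  0.0818 -0.0373 -0.     -0.    ] d from housing mm [-0.5  0. ]
[[0.02, 0.5], [-0.63, -0.82], [0.17, 0.09], [-0.1, 0.18], [0.02, 0.55], [0.26, -0.11]]
kept raw s 1 [-5.87533557  3.01459732]
kept raw s 3 [-1.3974359   9.71923077]
kept raw s 4 [ 3.65853659 -4.6097561 ]
kept raw t 0 [6.54444444 1.99166667]
cover underside [ 0.5301 -0.2435  0.0822 -0.0405 -0.0022 -0.0323] d from housing mm [-0.6  0. ]
[[0.05, 0.36], [-0.66, -0.64], [0.07, 0.36], [-0.05, -0.13], [0.07, 0.55], [0.26, -0.08]]
```

Aligned within about 1 mm, yaw within 0.01 rad, and the underside about 22 mm above the face. I'll let it settle and hand in.

```bash
python3 -m pendant '[[[0,0,0,0,0,0],[0,0,0,0,0,0],[0,0,0,0,0,0],[0,0,0,0,0,0]]]' && python3 -c "
from workcell import bot; print(bot.finish_job())"
```

```text
time_s: 12.23
position: [0.5297, -0.2439, 0.0943]
tool_rot: [0.0, 1.0, -0.021, 0.0]
wrist_force: [0.1, -1.2, -1.8]
finger_gap: 0.106
grasp_force: 79.3
the job is handed in; nothing more can be done
None
```

I handed the job in at 12.2 s with the cover held still in the gripper, ear over ear and level as far as the cameras show, its underside about 22 mm above the housing face and the holes lined up to about 1 mm by camera; the hand-in returned no verdict.

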